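Pin the loose collar of the tortilla press

TASK

The round thickness collar at the front of the tortilla press is loose: take the headed steel pin out of the wooden block, put it into the collar's hole, and gently work the collar round anticlockwise (seen from above) until that hole lines up with the matching hole hidden underneath, then pass the pin fully home, its head down on the collar, and let go. Never force the pin while it is stopped, and leave the wooden dowel and everything else on the slab where it is.

Things in the scene. Friction and masses are not known exactly. Their poses are not given: they have to be found in the camera images.
- press: aluminium tortilla press, fixed. Origin: on the collar's upright axis, at slab level; z up. +x points from the collar to the closed round plates (180 mm across, centre at x = 175 mm, top 50 mm high, the lever on them 90 mm high); -x is its front, where a round housing (134 mm across, rim 42 mm high) holds the collar. More than 25 N (adding up all contacts) between the pin and the press damages it.
- collar_axis (a point): centre of the collar's top face, on its axis, 46 mm above the slab. The flat steel collar is 114 mm across, 11.5 mm thick and turns freely about this axis (drag 0.05 N m, 1.4 N at its hole); a low dark screw head marks its centre; nothing on it can be gripped, so it is turned by the pin in its hole.
- seat_face (a point): point on the axis, 34 mm above the slab, in the face of the flat fixed steel seat under the collar. The seat has one blind hole, 15 mm in diameter and 20 mm deep, 37 mm from the axis, hidden: it is not measured. It lies anticlockwise from above (larger joint values) of the collar hole's start, at a collar joint value between 0 and 0.8 rad.
- collar_hole (a point): centre of the mouth of the collar's only hole (through, 14.4 mm in diameter), on its top face, 37 mm from the axis; moves with the collar. A pin in it stops on the seat, foot 34 mm above the slab; slid round with light pressure it carries the collar along, and over the hidden hole it drops or can be pushed 18 mm further.
- collar (a joint): angle of the collar in rad, positive anticlockwise from above. At 0 its hole lies on the press's front (-x) side; at q the hole is at (-37 cos q, -37 sin q) mm in the press frame. It starts between -1.0 and -0.45.
- pin: steel index pin, standing upright in the wooden block: a plain shank 12 mm in diameter and 30 mm long with a slightly chamfered foot, under a round head 24 mm in diameter and 26 mm tall; 56 mm in all, about 90 g. Origin: centre of the foot (underside), z up through the head. Fully home, the underside of its head rests on the collar, the foot 16 mm above the slab.
- rest: wooden block fixed on the slab, 60 mm (x) by 130 mm (y) by 24 mm tall, with two blind holes 14.4 mm in diameter and 16 mm deep at y = -35 and +35 mm; the pin stands in one and the dowel in the other, either way round. Origin: centre of its underside.
- dowel: plain wooden dowel without a head, 12 mm in diameter, 60 mm long, standing in the other hole of the block; to be left there. Origin: centre of its foot.
- bowl: green ceramic bowl, 140 mm across, 60 mm tall, a bystander. Origin: centre of its underside.
- tumbler: glass tumbler, 72 mm across, 105 mm tall, a bystander. Origin: centre of its underside.
- scraper: steel comal scraper, 240 mm long, lying flat, a bystander.
- salt: small white salt cup, 56 mm across, 32 mm tall, near the front of the slab, a bystander. Origin: centre of its underside.
- jar: amber glass jar, 70 mm across, 90 mm tall, a bystander. Origin: centre of its underside.
- pestle: small stone pestle standing on its wide end, 52 mm across, 90 mm tall, a bystander. Origin: centre of its underside.
Mind the look-alikes: they are no part of the job. There is more than one size of the pin; the job needs the smallest.

How it is judged:
By the outcome, as a careful person would: the job done as asked, in the order asked, and still so for the second after the job is handed in, with the robot touching nothing.
It also fails if it takes over 58 s, if anything falls off the work surface, if the arm or the gripper's body presses on something with over 40 N, if the wrist force passes 120 N, or if a joint passes its speed limit or range.

ROBOT

A 6-joint arm with a two-finger parallel gripper is mounted at the origin on the work surface. World frame = base frame: x ahead of the robot, y to its left, z up, the work surface at z = 0. Lengths are in mm, angles in rad, forces in N, time in s.
With the tool pointing down it reaches from about 300 to 875 mm from the base axis. Payload 6.4 kg.
Tool frame: the origin (TCP) lies at the very end of the fingers, on their centre line; the grasp point (between the pads) lies 19 mm behind it (ctrl.hold_point_z is the distance from the TCP to the grasp point, in mm); z points along the fingers, y is the line along which they close (so a half turn about z gives the same grasp; the last joint's range is limited). The gripper opens to 85 mm and grips with 20 to 120 N. Pads are 22 mm wide; open, the fingers measure 114 mm over their backs; the gripper's body (76 mm by 85 mm) begins 54 mm behind the grasp point. The pads swing forward as they close: fully open they stand 13 mm farther back than shut.
Start: joints at [1.008, 0.181, 1.607, -0, 1.354, -0.206], TCP at [200.824, 538.805, 231.288] pointing down, gripper open.
Joint ranges: [-2.99, 2.99], [-0.89, 2.07], [0.3, 2.58], [-1.14, 4.28], [0, 2.63], [-3.12, 3.12]. Speed limits (rad/s): [2.57, 2.57, 3.01, 3.14, 3.14, 3.14].

INTERFACE

Orientations are given as a unit quaternion [x, y, z, w].
In Python, from rig import get_obs, grab_frame, ctrl, boxes_of, regions_of, landmark_of gives the robot as it stands.
- The arm moves only by the tool arm_command, never from a script. Its arguments are lists of equal length, an entry for each row: "linear": the shift along the tool's x, y, z in cm, a list of three; "roll": the turn about the tool's z in degrees. A call has exactly 5 rows; each row shifts and turns the commanded pose from where the row before left it, along the tool's axes as they then stand; what a row does not reach is not made up. A row lasts 1/12 s, in which the tool goes at most 41.7 mm and 7.16 degrees, less where a joint would pass 70% of its speed; a pose out of reach is approached as far as the arm can. A call with a gripper value outside its range is refused whole. "fingers" is the opening, from 0 (shut) to 1 (fully open), set as the call begins (left out, the last holds). The fingers move at their own pace and stop on an object; the grip force is fixed at half the most. Time passes only in rows, so rows that do not move let the fingers close, or fill a call up. It gives the time, the measured TCP pose, the force, the opening and the grip force at its end, in the units of the state.
- get_obs(): the state, without advancing time (a new reading comes with each control period).
- grab_frame(name): name is "side" or "top"; returns a dict with "color" (400x640x3 uint8, red, green, blue), "intrinsics" (3x3 intrinsics, pixels), "R" (3x3) and "t" (3): a world point X has camera coordinates R X + t. Camera axes: x right, y down, z forward; pixel columns grow to the right and rows downward; lengths in mm; the calibration is good to about 2 mm. A picture is of the moment at which its call begins. There is no depth.
- ctrl.job_done(): hands the job in; it is judged then, once.
Trained networks look in a picture, given as the dict that the camera call returned (one of the last four; its "shot" number tells which), for a name from the list of things; names that differ only in an ending like _2 or _b are one class to them, and where a whole thing is asked for, a point or a joint stands for the part that bears it (a point fixed in the world has none). Each returns a list of dicts, best first, with "p" (0 to 1); they miss things now and then, are a little off and sometimes report something else, mostly with a low value. They report only what shows in the picture. A call takes as long as a camera call. They do not tell look-alikes from the thing itself.
- boxes_of(picture, name): "extent" ([left, top, right, bottom] as shares, 0 to 1, of the picture: columns of its width, rows of its height, round what is visible of it).
- regions_of(picture, name): "mask" (400x640 bool, what is visible of it) and "extent" ([left, top, right, bottom] as shares, 0 to 1, of the picture: columns of its width, rows of its height, round what is visible of it).
- landmark_of(picture, name): "at" ([column, row] as shares, 0 to 1, of the picture: columns of its width, rows of its height: a listed point, or the origin of a listed thing).
The state is a dict: "t": time; "joints": joint angles; "qd": joint speeds; "joint_torque": joint torques, N m; "position": TCP position; "ee_rot": TCP orientation; "ft_force": force on the tool from outside, world axes, zero at the start; "wrist_torque": the same for the moment, N m; "finger_gap": opening from 0.0 (shut) to 1.0 (fully open); "gripper_force": force on a finger pad.
Only numpy, scipy, OpenCV 4.12 (cv2) and the standard library are available. Lean on these libraries where they do the work, as an engineer would, in place of code of your own. Each camera call takes 0.05 s, during which the arm holds its last target. There are 200 camera calls.

## Working session

There is one attempt and no reset: what is moved stays moved. The work goes in short steps, Python scripts to look and compute and a tool call to move; the robot and the scene stay as the last step left them, time stands still between calls to the robot, and variables do not carry over. Pictures are saved under pics/ and viewed, at most 10 in all, crops included, and the job is handed in when it is done.

Besides the shell and the picture viewer there is one more tool, called after "Call:" as name([rows], argument=value, ...), one row to a line, values as JSON. arm_command: Moves the arm, as the interface text tells. Its arguments: {"type":"object","properties":{"linear":{"type":"array","items":{"type":"array","items":{"type":"number"}}},"roll":{"type":"array","items":{"type":"number"}},"fingers":{"type":"number"}},"required":["linear","roll"]}

```bash
ls; mkdir -p pics
cat > h.py <<'E'
import numpy as np, cv2
from rig import get_obs, grab_frame, ctrl, boxes_of, regions_of, landmark_of
def P(f): return f["intrinsics"]@np.c_[f["R"],f["t"]]
def tri(f1,p1,f2,p2):
    X=cv2.triangulatePoints(P(f1),P(f2),np.float64(p1).reshape(2,1),np.float64(p2).reshape(2,1)).ravel(); return X[:3]/X[3]
def atz(f,p,z):
    d=f["R"].T@np.linalg.solve(f["intrinsics"],[p[0],p[1],1]); c=-f["R"].T@f["t"]; return c+d*(z-c[2])/d[2]
def proj(f,X):
    q=P(f)@np.r_[X,1]; return q[:2]/q[2]
def px(r): return np.array(r["at"])*[640,400]
def save(f,n): cv2.imwrite("pics/"+n,f["color"][:,:,::-1])
E
python3 - <<'E'
from h import *
print(get_obs())
fs=[grab_frame("side"),grab_frame("top")]
im=[f["color"] for f in fs]
save(fs[0],"side0.png"); save(fs[1],"top0.png")
for f in fs:
    print("cam",-f["R"].T@f["t"], f["R"][2])
for n in ["pin","dowel","rest","press","collar_axis","collar_hole"]:
    for f in fs:
        print(n,[(px(r).round(1).tolist(),round(r["p"],2)) for r in landmark_of(f,n)][:5])
E
```

```text
pics
{'t': 0.0, 'joints': array([ 1.00771232e+00,  1.81540721e-01,  1.60801324e+00,  6.70245384e-06,
        1.35381589e+00, -2.06300604e-01]), 'qd': array([ 0.00028077,  0.00107525, -0.00065876, -0.00034748, -0.00042307,
       -0.00135721]), 'joint_torque': array([ 9.26496205e-05, -4.44890893e+01, -3.51326752e+01, -2.44264838e-04,
        9.47389053e-03,  7.31727425e-06]), 'position': array([200.50232193, 538.31259812, 230.38181468]), 'ee_rot': array([ 1.77447670e-01,  9.84129836e-01, -8.22427873e-04, -3.36501312e-04]), 'ft_force': array([-0.77728501, -0.23616223, -0.25996534]), 'wrist_torque': array([-0.00267166,  0.00883698, -0.02637614]), 'gripper_force': 0.0, 'finger_gap': 0.9990119893990371}
cam [ 301.65290559 -904.61866796  548.66197004] [ 0.23207895  0.85099051 -0.47112048]
cam [ 406.61060991  -20.19368468 1263.76438188] [ 0.09607419  0.00536932 -0.99535969]
pin [([363.3, 265.9], 0.83), ([321.0, 272.5], 0.75), ([318.9, 260.6], 0.72), ([354.8, 244.0], 0.58), ([405.0, 239.9], 0.37)]
pin [([370.7, 211.7], 0.64), ([386.1, 184.3], 0.62), ([364.3, 183.1], 0.42)]
dowel [([407.4, 243.6], 0.64), ([321.8, 279.4], 0.6)]
dowel [([435.4, 156.5], 0.42), ([394.8, 216.0], 0.4), ([368.8, 143.9], 0.2)]
rest [([319.6, 272.8], 0.55)]
rest [([384.0, 216.5], 0.91)]
press [([258.5, 250.5], 0.74), ([313.9, 202.2], 0.65)]
press [([293.0, 191.8], 0.89), ([384.5, 212.3], 0.63)]
collar_axis [([317.1, 186.7], 0.7), ([295.3, 161.2], 0.49)]
collar_axis [([291.1, 191.3], 0.74)]
collar_hole [([307.7, 183.6], 0.9), ([409.8, 241.6], 0.58)]
collar_hole [([280.2, 197.4], 0.92), ([216.5, 240.2], 0.62)]
```

View pics/side0.png

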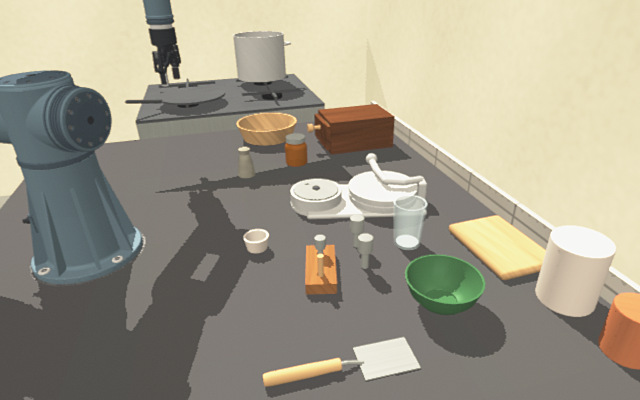

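View pics/top0.png

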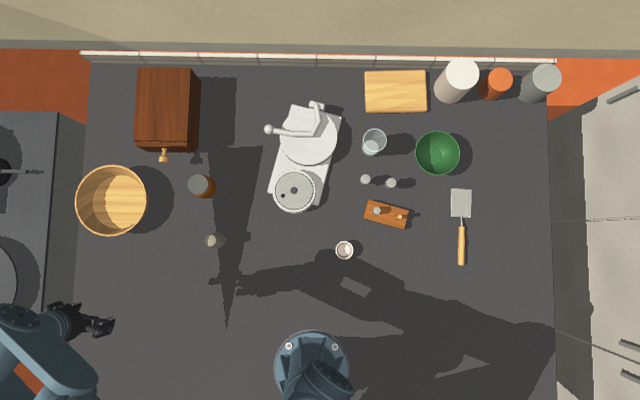

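Candidates for the pin:
- The headed pin in the block, at side (320,242) and top (376,211).
- Two free-standing, bigger headed pins, at side (357,230) and (366,250), or top (365,180) and (390,183).
- The headless dowel, at side (320,265) and top (400,216).

I choose the one in the block and check it in one crop.

Run:
```python
from h import *
a=cv2.imread("pics/side0.png"); b=cv2.imread("pics/top0.png")
A=cv2.resize(a[165:305,240:420],(720,560),interpolation=cv2.INTER_CUBIC)
B=cv2.resize(b[160:240,265:415],(750,400),interpolation=cv2.INTER_CUBIC)
cv2.imwrite("pics/c1.png",A); cv2.imwrite("pics/c2.png",B)
```

```text
(no output)
```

View pics/c1.png

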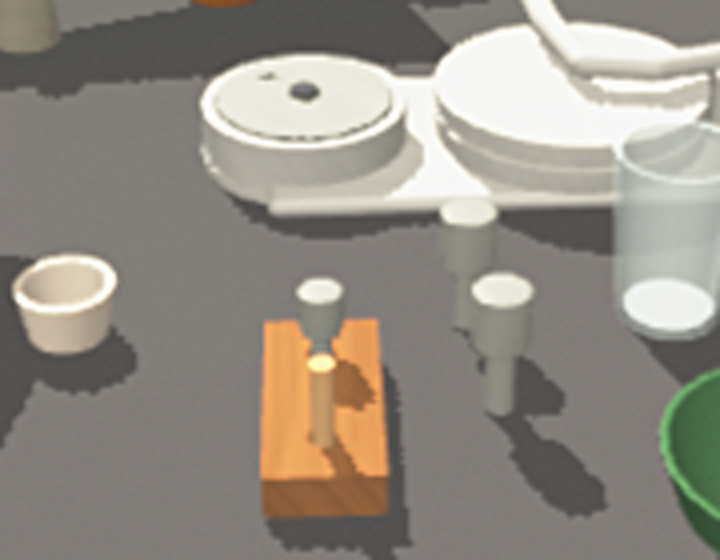

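View pics/c2.png

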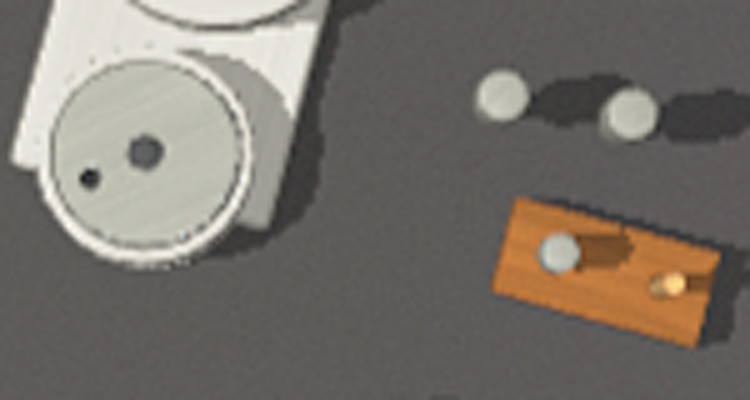

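Crops: the pin in the block is the small headed one. Its head top is at side (320.3,237.8) and top (376.8,210.6). The dowel is beside it at the -y end. The collar hole is at top (283,195.6) and side (306.8,184), and the screw is at top (294,190.4) and side (316.3,187.8).

Run:
```python
from h import *
s=grab_frame("side"); t=grab_frame("top")
def blob(f,c,r,name):
    # subpixel from the crop: dark or bright centroid relative to background
    x0,y0=int(c[0])-r,int(c[1])-r
    g=cv2.cvtColor(f["color"],cv2.COLOR_RGB2GRAY)[y0:y0+2*r+1,x0:x0+2*r+1].astype(float)
    w=np.clip(np.median(g)-g-25,0,None); yy,xx=np.mgrid[:2*r+1,:2*r+1]
    p=np.array([(w*xx).sum(),(w*yy).sum()])/w.sum()+[x0,y0]; print(name,p.round(2)); return p
ht,hs=blob(t,(283,195.6),4,"hole top"),blob(s,(307,184),3,"hole side")
at,as_=blob(t,(294,190.4),6,"screw top"),blob(s,(316,188),6,"screw side")
for n,a,b in [("hole",hs,ht),("axis",as_,at),("pinhead",(320.0,237.4),(376.4,210.2)),("dowel top",(320,255.5),(399.5,216.3))]:
    X=tri(s,a,t,b); print(n,X.round(1),"reproj",(proj(s,X)-a).round(2),(proj(t,X)-b).round(2))
print("z46: hole",atz(t,ht,46).round(1),atz(s,hs,46).round(1)," axis",atz(t,at,47).round(1),atz(s,as_,47).round(1))
z=64
print("pin z64",atz(t,(376.4,210.2),z).round(1),atz(s,(320,237.4),z).round(1))
m=regions_of(t,"rest")[0]; c=max(cv2.findContours(m["mask"].astype(np.uint8),0,2)[0],key=cv2.contourArea)
bx=cv2.boxPoints(cv2.minAreaRect(c)); print("rest",m["p"],[atz(t,p,24)[:2].round(0).tolist() for p in bx])
m=regions_of(t,"press")[0]; ys,xs=np.nonzero(m["mask"]); print("press",m["p"],xs.min(),xs.max(),ys.min(),ys.max())
for n in ["bowl","tumbler","salt","jar","pestle"]:
    r=[x for x in landmark_of(t,n)][:2]; print(n,[(atz(t,px(x),0)[:2].round(0).tolist(),round(x["p"],2)) for x in r])
for p in [(365,180),(390.5,183)]: print("decoy~",atz(t,p,90).round(0))
c=atz(t,(308,142),50); print("plates",c.round(0))
```

```text
hole top [282.48 195.27]
hole side [306.57 183.74]
screw top [293.7  190.02]
screw side [315.73 187.6 ]
hole [526.4  97.2  43.2] reproj [ 0.5  -0.07] [-0.1  0.5]
axis [542.9  62.9  45.7] reproj [ 0.57 -0.08] [-0.12  0.55]
pinhead [ 485.3 -190.    61.5] reproj [ 0.4  -0.06] [-0.07  0.31]
dowel top [ 467.3 -258.5   67.2] reproj [ 0.71 -0.1 ] [-0.1   0.51]
z46: hole [527.7  96.7  46. ] [523.8  91.8  46. ]  axis [544.5  62.5  47. ] [540.8  60.4  47. ]
pin z64 [ 486.  -189.8   64. ] [ 483.5 -193.6   64. ]
rest 0.72 [[461.0, -152.0], [522.0, -167.0], [490.0, -297.0], [429.0, -280.0]]
press 0.66 264 340 101 213
bowl [([666.0, -382.0], 0.84), ([548.0, 343.0], 0.61)]
tumbler [([700.0, -179.0], 0.96), ([532.0, 108.0], 0.41)]
salt [([380.0, -92.0], 0.61)]
jar [([552.0, 343.0], 0.9), ([535.0, 93.0], 0.55)]
pestle [([385.0, 307.0], 0.49)]
decoy~ [ 574. -152.   90.]
decoy~ [ 566. -228.   90.]
plates [695.  22.  50.]
```

Checks: the hole sits 38 mm from the axis (37 given). The pin head top is at 61.5 mm (64 expected). The pin also agrees with the block's +35 mm hole. The press yaw is about -15°, so q0 ≈ -0.85. Next I move above the pin.

Call:
arm_command([
  [-2.6,-2.91,0],
  [-2.6,-2.91,0],
  [-2.6,-2.91,0],
  [-2.6,-2.91,0],
  [-2.6,-2.91,0],
], roll=[0,0,0,0,0], fingers=0.6)

```text
t: 1.57
position: [271.9, 355.5, 231.3]
ee_rot: [0.177, 0.984, 0.0, 0.0]
ft_force: [1.2, -0.9, 0.2]
finger_gap: 0.601
gripper_force: 0.0
```

Call:
arm_command([
  [-2.6,-2.91,0],
  [-2.6,-2.91,0],
  [-2.6,-2.91,0],
  [-2.6,-2.91,0],
  [-2.6,-2.91,0],
], roll=[0,0,0,0,0])

```text
t: 1.98
position: [343.1, 173.7, 231.6]
ee_rot: [0.177, 0.984, 0.0, 0.001]
ft_force: [1.3, -0.7, 0.6]
finger_gap: 0.6
gripper_force: 0.0
```

Call:
arm_command([
  [-2.6,-2.91,1.2],
  [-2.6,-2.91,1.2],
  [-2.6,-2.91,1.2],
  [-2.6,-2.91,1.2],
  [-2.6,-2.91,1.2],
], roll=[0,0,0,0,0])

```text
t: 2.4
position: [414.3, -8.5, 171.2]
ee_rot: [0.178, 0.984, -0.0, 0.001]
ft_force: [0.7, -0.6, 0.3]
finger_gap: 0.601
gripper_force: 0.0
```

Call:
arm_command([
  [-2.6,-2.91,1.2],
  [-2.6,-2.91,1.2],
  [-2.6,-2.91,1.2],
  [-2.6,-2.91,1.2],
  [-2.6,-2.91,1.2],
], roll=[0,0,0,0,0])

```text
t: 2.82
position: [485.2, -190.3, 110.7]
ee_rot: [0.178, 0.984, -0.0, 0.0]
ft_force: [0.9, -0.2, 0.7]
finger_gap: 0.601
gripper_force: 0.0
```

Call:
arm_command([
  [0,0,0],
  [0,0,0],
  [0,0,0],
  [0,0,0],
  [0,0,0],
], roll=[0,0,0,0,0])

```text
t: 3.23
position: [484.9, -187.1, 112.0]
ee_rot: [0.177, 0.984, -0.0, 0.0]
ft_force: [-0.6, -0.2, 0.8]
finger_gap: 0.601
gripper_force: 0.0
```

Call:
arm_command([
  [-0.1,-0.27,1.0],
  [0,0,1.5],
  [0,0,1.5],
  [0,0,1.5],
  [0,0,1.45],
], roll=[0,0,0,0,0])

```text
t: 3.65
position: [484.8, -190.4, 41.1]
ee_rot: [0.177, 0.984, -0.0, 0.0]
ft_force: [0.8, -0.9, 0.3]
finger_gap: 0.599
gripper_force: 0.0
```

Call:
arm_command([
  [0,0,0],
  [0,0,0],
  [0,0,0],
  [0,0,0],
  [0,0,0],
], roll=[0,0,0,0,0])

```text
t: 4.07
position: [485.5, -191.4, 42.9]
ee_rot: [0.177, 0.984, -0.0, 0.001]
ft_force: [-1.0, 0.1, 0.6]
finger_gap: 0.601
gripper_force: 0.0
```

Run:
```python
from h import *
s=grab_frame("side"); t=grab_frame("top")
A=cv2.resize(s["color"][190:300,265:395],(520,440),interpolation=cv2.INTER_CUBIC)
B=cv2.resize(t["color"][170:250,345:425],(440,440),interpolation=cv2.INTER_CUBIC)[:, :280]
cv2.imwrite("pics/g.png",np.hstack([A,B])[:,:,::-1]); print(get_obs()["position"])
```

```text
[ 485.30401715 -191.3362608    42.58551744]
```

View pics/g.png

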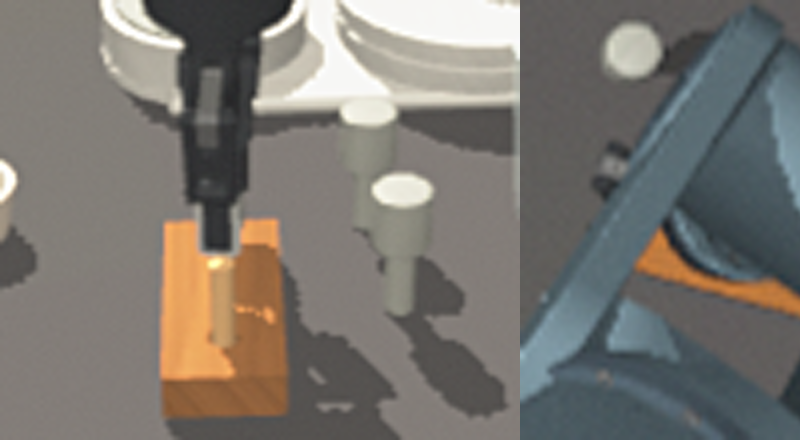

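The fingers straddle the pin, lined up with it in column (~219 of the crop), and the dowel in front is clear. I close now.

Call:
arm_command([
  [0,0,0],
  [0,0,0],
  [0,0,0],
  [0,0,0],
  [0,0,0],
], roll=[0,0,0,0,0], fingers=0.0)

```text
t: 4.58
position: [485.1, -191.1, 42.2]
ee_rot: [0.177, 0.984, -0.0, 0.0]
ft_force: [-0.5, 1.8, 4.0]
finger_gap: 0.257
gripper_force: 58.5
```

Call:
arm_command([
  [0,0,0],
  [0,0,0],
  [0,0,0],
  [0,0,0],
  [0,0,0],
], roll=[0,0,0,0,0])

```text
t: 5.0
position: [485.1, -191.2, 42.2]
ee_rot: [0.177, 0.984, -0.0, 0.0]
ft_force: [-0.9, 1.6, 4.6]
finger_gap: 0.257
gripper_force: 58.6
```

Call:
arm_command([
  [0,0,-0.8],
  [0,0,-1.6],
  [0,0,-2],
  [0,0,-2],
  [0,0,-1.6],
], roll=[0,0,0,0,0])

```text
t: 5.42
position: [484.7, -191.1, 123.1]
ee_rot: [0.177, 0.984, -0.0, 0.0]
ft_force: [0.0, -0.2, -0.8]
finger_gap: 0.262
gripper_force: 58.8
```

Call:
arm_command([
  [0.616,2.844,0],
  [0.616,2.844,0],
  [0.616,2.844,0],
  [0.616,2.844,0],
  [0.616,2.844,0],
], roll=[0,0,0,0,0])

```text
t: 5.83
position: [505.2, -45.8, 121.8]
ee_rot: [0.178, 0.984, -0.0, -0.0]
ft_force: [0.5, 0.4, -1.8]
finger_gap: 0.258
gripper_force: 59.0
```

Call:
arm_command([
  [0.616,2.844,0],
  [0.616,2.844,0],
  [0.616,2.844,0.5],
  [0.616,2.844,1],
  [0.616,2.844,1],
], roll=[0,0,0,0,0])

```text
t: 6.25
position: [526.5, 98.3, 96.9]
ee_rot: [0.177, 0.984, -0.0, 0.0]
ft_force: [0.2, 0.5, -1.1]
finger_gap: 0.255
gripper_force: 59.0
```

Call:
arm_command([
  [0,0,0],
  [0,0,0],
  [0,0,0],
  [0,0,0],
  [0,0,0],
], roll=[0,0,0,0,0])

```text
t: 6.67
position: [526.7, 95.9, 97.3]
ee_rot: [0.178, 0.984, -0.0, 0.0]
ft_force: [0.6, 0.1, -1.3]
finger_gap: 0.255
gripper_force: 59.1
```

Run:
```python
from h import *
s=grab_frame("side"); t=grab_frame("top")
np.save("pics/s1.npy",s["color"])
A=cv2.resize(s["color"][145:215,265:365],(800,560),interpolation=cv2.INTER_CUBIC)
cv2.imwrite("pics/h1.png",A[:,:,::-1]); o=get_obs(); print(o["position"],o["ft_force"],o["finger_gap"])
print([(px(r).round(1).tolist(),round(r["p"],2)) for r in landmark_of(s,"pin")], [(px(r).round(1).tolist(),round(r["p"],2)) for r in landmark_of(t,"pin")])
```

```text
[526.69846456  95.99660212  97.18521501] [ 0.25932537  0.16874391 -1.47866804] 0.2535296698290008
[([361.5, 267.5], 0.73), ([357.1, 245.1], 0.71), ([304.8, 180.2], 0.36)] [([387.0, 185.0], 0.62), ([362.6, 183.1], 0.39)]
```

View pics/h1.png

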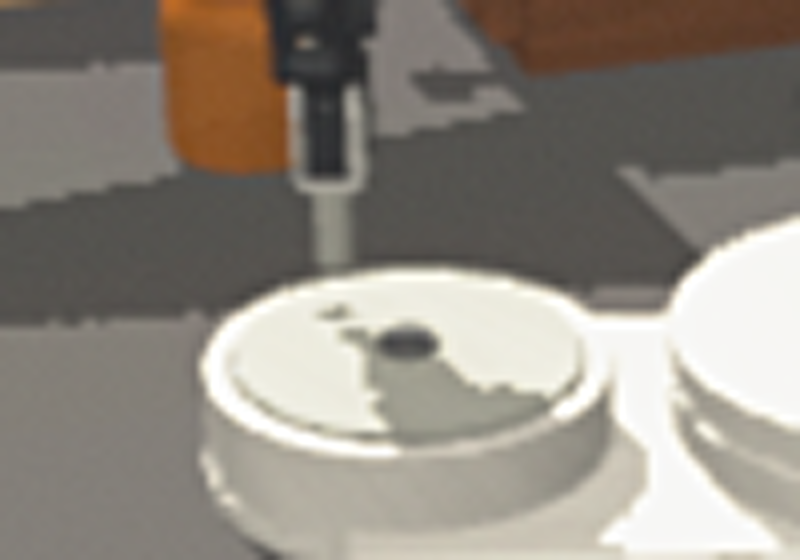

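The crop shows the pin upright in the fingers with its foot at about side (306.3,177.5). The hole is right below, at about (306.4,183.7), so it is nearly the same column. I measure the offset finely.

Run:
```python
from h import *
s=grab_frame("side"); im=cv2.cvtColor(s["color"],cv2.COLOR_RGB2GRAY).astype(float)
for r in range(169,179): print(r,im[r,300:314].astype(int))
print()
for r in range(181,188): print(r,im[r,300:314].astype(int))
for X in [(526.7,96,62.7),(526.7,96,46),(528.7,96,46),(526.7,98,46)]: print(X,proj(s,np.array(X)).round(2))
```

```text
169 [ 83  82  84  99 134 147 142 139 122  96  80  80  81  81]
170 [ 81  82  78  82 123 143 139 130 108  85  81  82  82  84]
171 [ 83  83  81  82 124 143 141 134 109  86  83  83  82  82]
172 [ 82  82  80  83 123 144 140 131 109  88  79  83  83  84]
173 [ 83  82  82  82 123 144 142 133 111  87  82  84  84  82]
174 [ 84  82  82  84 121 144 141 134 114  90  82  82  85  84]
175 [ 83  83  81  82 112 139 141 133 115  90  81  82  83  83]
176 [ 82  84  82  83 109 138 142 133 114  91  82  80  80  80]
177 [ 83  82  83  80 106 133 138 127 108  85  77  78  78  80]
178 [ 81  81  79  77  86 108 117 109  99 104 110 123 131 146]

181 [209 217 245 248 242 241 242 241 239 238 237 237 237 237]
182 [251 243 241 240 238 237 237 233 234 236 236 234 234 234]
183 [239 237 237 236 231 219 207 169 201 231 236 236 234 234]
184 [235 235 235 235 215 180 156 157 192 220 231 235 236 238]
185 [234 235 235 236 236 237 230 227 231 230 230 237 236 232]
186 [234 234 234 235 236 237 237 205 160 156 164 214 193 145]
187 [235 234 235 235 235 236 237 213 182 162 151 153 116  81]
(526.7, 96, 62.7) [307.   177.26]
(526.7, 96, 46) [307.24 182.92]
(528.7, 96, 46) [307.97 182.82]
(526.7, 98, 46) [307.06 182.61]
```

Call:
arm_command([
  [-0.1,-0.07,0.3],
  [0,0,0.4],
  [0,0,0.4],
  [0,0,0.2],
  [0,0,0.1],
], roll=[0,0,0,0,0])

```text
t: 7.33
position: [526.6, 96.0, 82.0]
ee_rot: [0.177, 0.984, -0.0, -0.001]
ft_force: [-1.0, -0.9, -0.8]
finger_gap: 0.259
gripper_force: 59.1
```

Call:
arm_command([
  [0,0,0.05],
  [0,0,0.05],
  [0,0,0.05],
  [0,0,0.05],
  [0,0,0.0],
], roll=[0,0,0,0,0])

```text
t: 7.75
position: [527.1, 96.0, 80.8]
ee_rot: [0.177, 0.984, -0.0, 0.0]
ft_force: [-0.1, -0.5, -1.0]
finger_gap: 0.257
gripper_force: 59.1
```

Call:
arm_command([
  [0,0,0.05],
  [0,0,0.05],
  [0,0,0.05],
  [0,0,0],
  [0,0,0],
], roll=[0,0,0,0,0])

```text
t: 8.17
position: [527.1, 96.0, 79.2]
ee_rot: [0.177, 0.984, -0.0, -0.0]
ft_force: [0.7, 0.8, -0.8]
finger_gap: 0.258
gripper_force: 59.1
```

Call:
arm_command([
  [0,0,0.05],
  [0,0,0.05],
  [0,0,0.0],
  [0,0,0],
  [0,0,0],
], roll=[0,0,0,0,0])

```text
t: 8.58
position: [527.1, 95.9, 78.3]
ee_rot: [0.177, 0.984, -0.0, -0.0]
ft_force: [0.8, 0.1, -0.5]
finger_gap: 0.257
gripper_force: 59.1
```

Run:
```python
from h import *
o=get_obs(); print(o["position"],o["ft_force"],o["wrist_torque"])
```

```text
[527.07806524  95.93522348  78.26517776] [ 0.80813671  0.05578992 -0.45760455] [-0.01342547  0.00018595 -0.00077235]
```

Call:
arm_command([
  [0,0,0.05],
  [0,0,0.05],
  [0,0,0.05],
  [0,0,0],
  [0,0,0],
], roll=[0,0,0,0,0])

```text
t: 9.0
position: [527.1, 96.0, 76.7]
ee_rot: [0.177, 0.984, -0.0, -0.0]
ft_force: [-0.1, 0.4, -1.2]
finger_gap: 0.259
gripper_force: 59.1
```

Run:
```python
from h import *
s=grab_frame("side"); o=get_obs(); print(o["position"],o["ft_force"],o["wrist_torque"])
A=cv2.resize(s["color"][145:215,265:365],(800,560),interpolation=cv2.INTER_CUBIC)
cv2.imwrite("pics/h2.png",A[:,:,::-1])
```

```text
[527.10141899  95.96449335  76.76769641] [-0.34922035  1.42948096 -1.44050123] [ 0.03486563  0.0203288  -0.04293855]
```

View pics/h2.png

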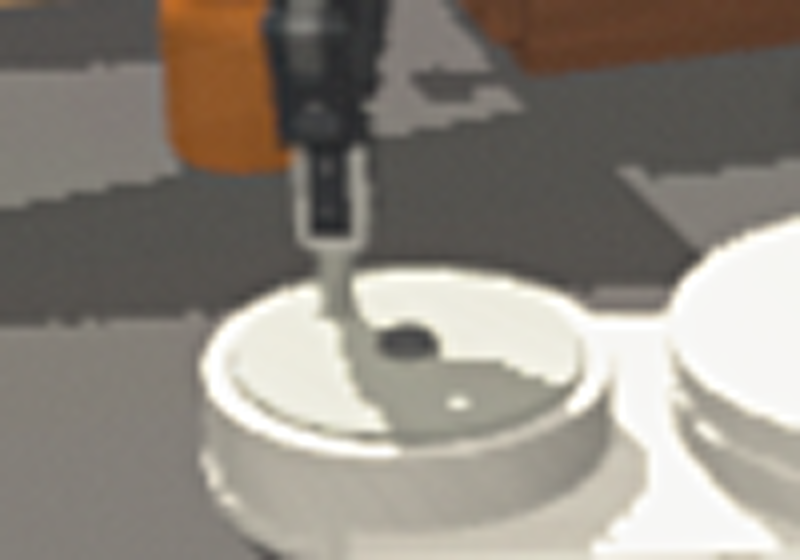

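The pin foot now sits at the hole, about crop (337,315), with the hole hidden under it, and no force is felt. It is entering, so I continue down to the seat (expected TCP ≈ 68.4).

Call:
arm_command([
  [0,0,0.1],
  [0,0,0.1],
  [0,0,0.1],
  [0,0,0.1],
  [0,0,0],
], roll=[0,0,0,0,0])

```text
t: 9.47
position: [526.9, 96.0, 72.5]
ee_rot: [0.177, 0.984, -0.0, -0.0]
ft_force: [0.6, -0.4, -2.0]
finger_gap: 0.258
gripper_force: 59.1
```

Call:
arm_command([
  [0,0,0.1],
  [0,0,0.1],
  [0,0,0.05],
  [0,0,0.0],
  [0,0,0],
], roll=[0,0,0,0,0])

```text
t: 9.88
position: [527.1, 96.0, 70.3]
ee_rot: [0.177, 0.984, -0.0, -0.0]
ft_force: [-0.4, 1.0, -1.9]
finger_gap: 0.257
gripper_force: 59.1
```

Call:
arm_command([
  [0,0,0.05],
  [0,0,0.05],
  [0,0,0.0],
  [0,0,0.0],
  [0,0,0],
], roll=[0,0,0,0,0])

```text
t: 10.3
position: [527.1, 95.9, 69.3]
ee_rot: [0.177, 0.984, -0.0, -0.0]
ft_force: [0.1, -0.1, -0.6]
finger_gap: 0.256
gripper_force: 59.1
```

Call:
arm_command([
  [0,0,0.05],
  [0,0,0],
  [0,0,0.0],
  [0,0,0.0],
  [0,0,0],
], roll=[0,0,0,0,0])

```text
t: 10.72
position: [527.1, 95.9, 68.8]
ee_rot: [0.177, 0.984, -0.0, 0.0]
ft_force: [0.1, -0.8, 0.0]
finger_gap: 0.26
gripper_force: 59.1
```

In the hole and just above the seat. The arc step table comes next.

```bash
cat > arc.py <<'E'
import numpy as np,sys
a,b,n=float(sys.argv[1]),float(sys.argv[2]),int(sys.argv[3]); r=37
th=np.radians(np.linspace(a,b,n+1)); p=r*np.c_[np.cos(th),np.sin(th)]; d=np.diff(p,axis=0)
q=np.array([0.1774,0.9841]); X=np.array([2*q[0]**2-1,2*q[0]*q[1]]); Y=np.array([2*q[0]*q[1],2*q[1]**2-1])
for i,(u,v) in enumerate(np.c_[d@X,d@Y]/10): print(round(th[i+1]*57.296,1),f"[{u:.3f}, {v:.3f}, 0]",  (p[i+1]+[543.5,62.3]).round(1))
E
python3 arc.py 116 162 20
```

```text
118.3 [0.100, -0.110, 0] [526.   94.9]
120.6 [0.096, -0.114, 0] [524.7  94.1]
122.9 [0.091, -0.117, 0] [523.4  93.4]
125.2 [0.086, -0.121, 0] [522.2  92.5]
127.5 [0.081, -0.124, 0] [521.   91.7]
129.8 [0.076, -0.127, 0] [519.8  90.7]
132.1 [0.071, -0.130, 0] [518.7  89.8]
134.4 [0.066, -0.133, 0] [517.6  88.7]
136.7 [0.060, -0.136, 0] [516.6  87.7]
139.0 [0.055, -0.138, 0] [515.6  86.6]
141.3 [0.049, -0.140, 0] [514.6  85.4]
143.6 [0.044, -0.142, 0] [513.7  84.3]
145.9 [0.038, -0.144, 0] [512.9  83. ]
148.2 [0.032, -0.145, 0] [512.1  81.8]
150.5 [0.026, -0.146, 0] [511.3  80.5]
152.8 [0.020, -0.147, 0] [510.6  79.2]
155.1 [0.015, -0.148, 0] [509.9  77.9]
157.4 [0.009, -0.148, 0] [509.3  76.5]
159.7 [0.003, -0.148, 0] [508.8  75.1]
162.0 [-0.003, -0.148, 0] [508.3  73.7]
```

Call:
arm_command([
  [0.1,-0.11,0],
  [0.096,-0.114,0],
  [0.091,-0.117,0],
  [0.086,-0.121,0],
  [0.081,-0.124,0],
], roll=[0,0,0,0,0])

```text
t: 11.13
position: [520.9, 92.1, 68.9]
ee_rot: [0.177, 0.984, 0.0, 0.0]
ft_force: [1.1, 0.6, -0.5]
finger_gap: 0.259
gripper_force: 59.1
```

Run:
```python
from h import *
o=get_obs(); print(o["position"],o["ft_force"],o["wrist_torque"])
```

```text
[520.89435201  92.09794563  68.93848976] [ 1.06619882  0.621739   -0.5017093 ] [ 0.30118203 -0.30641629 -0.00985522]
```

Call:
arm_command([
  [0.076,-0.127,0],
  [0.071,-0.13,0],
  [0.066,-0.133,0],
  [0.06,-0.136,0],
  [0.055,-0.138,0],
], roll=[0,0,0,0,0])

```text
t: 11.55
position: [515.3, 86.9, 68.8]
ee_rot: [0.177, 0.984, 0.0, -0.0]
ft_force: [1.3, 1.2, -1.2]
finger_gap: 0.256
gripper_force: 59.1
```

Call:
arm_command([
  [0.049,-0.14,0],
  [0.044,-0.142,0],
  [0.038,-0.144,0],
  [0.032,-0.145,0],
  [0.026,-0.146,0],
], roll=[0,0,0,0,0])

```text
t: 11.97
position: [510.9, 80.8, 68.7]
ee_rot: [0.177, 0.984, 0.0, -0.0]
ft_force: [1.9, 2.2, -1.3]
finger_gap: 0.257
gripper_force: 59.1
```

Run:
```python
from h import *
o=get_obs(); print(o["position"],o["ft_force"],o["wrist_torque"])
```

```text
[510.92998134  80.83729996  68.71925246] [ 1.88843123  2.15403897 -1.34011129] [ 0.36663735 -0.19625805 -0.01037061]
```

Call:
arm_command([
  [0.02,-0.147,0],
  [0.015,-0.148,0],
  [0.009,-0.148,0],
  [0.003,-0.148,0],
  [-0.003,-0.148,0],
], roll=[0,0,0,0,0])

```text
t: 12.38
position: [508.0, 74.1, 68.7]
ee_rot: [0.177, 0.984, 0.0, -0.0]
ft_force: [0.7, 1.9, -1.1]
finger_gap: 0.259
gripper_force: 59.0
```

Call:
arm_command([
  [0,0,0.04],
  [0,0,0],
  [0,0,0],
  [0,0,0],
  [0,0,0],
], roll=[0,0,0,0,0])

```text
t: 12.8
position: [508.1, 74.0, 68.3]
ee_rot: [0.177, 0.984, -0.0, -0.0]
ft_force: [-0.7, 1.2, -0.1]
finger_gap: 0.258
gripper_force: 59.0
```

```bash
python3 - <<'E'
from h import *
o=get_obs(); print(o["position"],o["ft_force"],o["wrist_torque"])
E
python3 arc.py 162 214 40
```

```text
[508.05311509  74.04401637  68.31306242] [-0.723598    1.17834278 -0.13683983] [ 0.03291544 -0.00290372 -0.00986998]
163.3 [-0.005, -0.084, 0] [508.1  72.9]
164.6 [-0.006, -0.084, 0] [507.8  72.1]
165.9 [-0.008, -0.084, 0] [507.6  71.3]
167.2 [-0.010, -0.083, 0] [507.4  70.5]
168.5 [-0.012, -0.083, 0] [507.2  69.7]
169.8 [-0.014, -0.083, 0] [507.1  68.9]
171.1 [-0.016, -0.082, 0] [506.9  68. ]
172.4 [-0.018, -0.082, 0] [506.8  67.2]
173.7 [-0.020, -0.082, 0] [506.7  66.4]
175.0 [-0.021, -0.081, 0] [506.6  65.5]
176.3 [-0.023, -0.081, 0] [506.6  64.7]
177.6 [-0.025, -0.080, 0] [506.5  63.8]
178.9 [-0.027, -0.080, 0] [506.5  63. ]
180.2 [-0.029, -0.079, 0] [506.5  62.2]
181.5 [-0.030, -0.078, 0] [506.5  61.3]
182.8 [-0.032, -0.077, 0] [506.5  60.5]
184.1 [-0.034, -0.077, 0] [506.6  59.7]
185.4 [-0.036, -0.076, 0] [506.7  58.8]
186.7 [-0.037, -0.075, 0] [506.8  58. ]
188.0 [-0.039, -0.074, 0] [506.9  57.2]
189.3 [-0.041, -0.073, 0] [507.   56.3]
190.6 [-0.042, -0.072, 0] [507.1  55.5]
191.9 [-0.044, -0.071, 0] [507.3  54.7]
193.2 [-0.046, -0.070, 0] [507.5  53.9]
194.5 [-0.047, -0.069, 0] [507.7  53. ]
195.8 [-0.049, -0.068, 0] [507.9  52.2]
197.1 [-0.050, -0.067, 0] [508.1  51.4]
198.4 [-0.052, -0.066, 0] [508.4  50.6]
199.7 [-0.053, -0.065, 0] [508.7  49.8]
201.0 [-0.055, -0.064, 0] [509.  49.]
202.3 [-0.056, -0.062, 0] [509.3  48.3]
203.6 [-0.058, -0.061, 0] [509.6  47.5]
204.9 [-0.059, -0.060, 0] [509.9  46.7]
206.2 [-0.060, -0.058, 0] [510.3  46. ]
207.5 [-0.062, -0.057, 0] [510.7  45.2]
208.8 [-0.063, -0.056, 0] [511.1  44.5]
210.1 [-0.064, -0.054, 0] [511.5  43.7]
211.4 [-0.065, -0.053, 0] [511.9  43. ]
212.7 [-0.067, -0.051, 0] [512.4  42.3]
214.0 [-0.068, -0.050, 0] [512.8  41.6]
```

Call:
arm_command([
  [0,0,0.03],
  [0,0,0],
  [0,0,0],
  [0,0,0],
  [0,0,0],
], roll=[0,0,0,0,0])

```text
t: 13.22
position: [508.2, 74.1, 68.2]
ee_rot: [0.177, 0.984, -0.0, 0.0]
ft_force: [-0.8, -0.6, 1.1]
finger_gap: 0.257
gripper_force: 59.1
```

Call:
arm_command([
  [0,0,0.03],
  [0,0,0],
  [0,0,0],
  [0,0,0],
  [0,0,0],
], roll=[0,0,0,0,0])

```text
t: 13.63
position: [508.3, 74.0, 68.1]
ee_rot: [0.177, 0.984, -0.0, 0.0]
ft_force: [-1.8, -0.9, 4.8]
finger_gap: 0.257
gripper_force: 59.6
```

Call:
arm_command([
  [-0.005,-0.084,0],
  [-0.006,-0.084,0],
  [-0.008,-0.084,0],
  [0,0,0],
  [0,0,0],
], roll=[0,0,0,0,0])

```text
t: 14.05
position: [508.0, 72.3, 68.1]
ee_rot: [0.178, 0.984, 0.001, 0.001]
ft_force: [1.5, 5.3, 4.8]
finger_gap: 0.258
gripper_force: 59.8
```

Call:
arm_command([
  [-0.01,-0.083,0],
  [-0.012,-0.083,0],
  [-0.014,-0.083,0],
  [0,0,0],
  [0,0,0],
], roll=[0,0,0,0,0])

```text
t: 14.47
position: [507.4, 69.7, 68.1]
ee_rot: [0.178, 0.984, 0.0, 0.0]
ft_force: [0.2, 4.7, 4.6]
finger_gap: 0.261
gripper_force: 59.8
```

Call:
arm_command([
  [-0.016,-0.082,0],
  [-0.018,-0.082,0],
  [-0.02,-0.082,0],
  [0,0,0],
  [0,0,0],
], roll=[0,0,0,0,0])

```text
t: 14.88
position: [506.8, 67.0, 67.9]
ee_rot: [0.177, 0.984, 0.0, 0.0]
ft_force: [0.7, 4.6, 3.8]
finger_gap: 0.255
gripper_force: 59.8
```

Call:
arm_command([
  [-0.021,-0.081,0],
  [-0.023,-0.081,0],
  [-0.025,-0.08,0],
  [0,0,0],
  [0,0,0],
], roll=[0,0,0,0,0])

```text
t: 15.3
position: [505.7, 63.8, 67.2]
ee_rot: [0.177, 0.984, -0.0, -0.001]
ft_force: [0.3, 1.4, -0.8]
finger_gap: 0.26
gripper_force: 59.2
```

The vertical force vanished at about 177°, so the pin is likely over the hidden hole. I probe downwards gently.

Call:
arm_command([
  [0,0,0.05],
  [0,0,0],
  [0,0,0],
  [0,0,0],
  [0,0,0],
], roll=[0,0,0,0,0])

```text
t: 15.72
position: [506.2, 64.2, 67.2]
ee_rot: [0.177, 0.984, -0.0, -0.0]
ft_force: [0.9, 0.5, -1.2]
finger_gap: 0.261
gripper_force: 59.1
```

Run:
```python
from h import *
o=get_obs(); print(o["position"],o["ft_force"],o["wrist_torque"])
```

```text
[506.21508212  64.15082825  67.17205342] [ 0.9106567   0.51226819 -1.2491679 ] [-0.01412053 -0.00294003 -0.04273911]
```

Call:
arm_command([
  [0,0,0.05],
  [0,0,0.05],
  [0,0,0],
  [0,0,0],
  [0,0,0],
], roll=[0,0,0,0,0])

```text
t: 16.13
position: [506.3, 64.2, 66.2]
ee_rot: [0.177, 0.984, -0.0, -0.0]
ft_force: [0.0, -0.3, -1.2]
finger_gap: 0.257
gripper_force: 59.1
```

Run:
```python
from h import *
o=get_obs(); print(o["position"],o["ft_force"],o["wrist_torque"])
```

```text
[506.29155681  64.2155071   66.24561083] [ 0.03839287 -0.29551063 -1.19943203] [-0.08695913  0.02233826 -0.04886074]
```

Call:
arm_command([
  [0,0,0.08],
  [0,0,0.08],
  [0,0,0.08],
  [0,0,0.08],
  [0,0,0],
], roll=[0,0,0,0,0])

```text
t: 16.55
position: [506.3, 64.1, 62.9]
ee_rot: [0.177, 0.984, -0.0, -0.0]
ft_force: [0.3, -1.5, -0.9]
finger_gap: 0.258
gripper_force: 59.1
```

Run:
```python
from h import *
o=get_obs(); print(o["position"],o["ft_force"],o["wrist_torque"])
```

```text
[506.26764649  64.09500983  62.92173087] [ 0.34656088 -1.48283782 -0.92839468] [-0.32025017  0.07228113  0.03242835]
```

Call:
arm_command([
  [-0.017,-0.047,0],
  [0,0,0.1],
  [0,0,0.1],
  [0,0,0.1],
  [0,0,0.1],
], roll=[0,0,0,0,0])

```text
t: 16.97
position: [506.3, 63.9, 59.0]
ee_rot: [0.177, 0.984, 0.0, -0.0]
ft_force: [-0.1, 0.1, -0.1]
finger_gap: 0.254
gripper_force: 59.2
```

Run:
```python
from h import *
o=get_obs(); print(o["position"],o["ft_force"],o["wrist_torque"])
```

```text
[506.30042246  63.94071824  58.99783717] [-0.10558723  0.12498657 -0.06880713] [0.14494644 0.13626197 0.01625238]
```

Call:
arm_command([
  [0,0,0.1],
  [0,0,0.1],
  [0,0,0.1],
  [0,0,0.1],
  [0,0,0.1],
], roll=[0,0,0,0,0])

```text
t: 17.38
position: [506.3, 63.8, 54.0]
ee_rot: [0.177, 0.984, 0.0, -0.0]
ft_force: [-0.1, 1.4, -0.0]
finger_gap: 0.26
gripper_force: 59.2
```

Call:
arm_command([
  [0,0,0.1],
  [0,0,0.05],
  [0,0,0.05],
  [0,0,0],
  [0,0,0],
], roll=[0,0,0,0,0])

```text
t: 17.8
position: [506.3, 63.8, 52.0]
ee_rot: [0.177, 0.984, 0.0, -0.0]
ft_force: [0.6, 1.8, -1.4]
finger_gap: 0.26
gripper_force: 59.1
```

Run:
```python
from h import *
o=get_obs(); print(o["position"],o["ft_force"],o["wrist_torque"])
```

```text
[506.28682852  63.78583699  51.96520679] [ 0.62371028  1.75457889 -1.42620323] [ 0.279328   -0.00218719  0.02070455]
```

Call:
arm_command([
  [0,0,0.05],
  [0,0,0.05],
  [0,0,0.04],
  [0,0,0],
  [0,0,0],
], roll=[0,0,0,0,0])

```text
t: 18.22
position: [506.3, 63.7, 50.6]
ee_rot: [0.177, 0.984, -0.0, -0.0]
ft_force: [-0.5, 1.1, -0.7]
finger_gap: 0.255
gripper_force: 59.2
```

Call:
arm_command([
  [0,0,0.04],
  [0,0,0],
  [0,0,0],
  [0,0,0],
  [0,0,0],
], roll=[0,0,0,0,0])

```text
t: 18.63
position: [506.4, 63.7, 50.4]
ee_rot: [0.177, 0.984, -0.0, 0.0]
ft_force: [-0.6, 1.2, 1.7]
finger_gap: 0.259
gripper_force: 59.4
```

The head is down on the collar (about 3 N at TCP 50.4, as expected). I release and back off upwards.

Call:
arm_command([
  [0,0,0],
  [0,0,0],
  [0,0,0],
  [0,0,0],
  [0,0,0],
], roll=[0,0,0,0,0], fingers=0.5)

```text
t: 19.05
position: [506.4, 63.7, 50.3]
ee_rot: [0.177, 0.984, -0.0, 0.0]
ft_force: [-0.8, -0.4, 0.6]
finger_gap: 0.495
gripper_force: 0.0
```

Call:
arm_command([
  [0,0,-0.5],
  [0,0,-1],
  [0,0,-1.5],
  [0,0,-2],
  [0,0,-2],
], roll=[0,0,0,0,0])

```text
t: 19.47
position: [506.2, 63.8, 121.7]
ee_rot: [0.177, 0.984, -0.0, -0.0]
ft_force: [0.4, -0.6, -0.1]
finger_gap: 0.499
gripper_force: 0.0
```

Call:
arm_command([
  [0,0,-3],
  [0,0,-3],
  [1.5,-1.5,-2],
  [2,-2.5,0],
  [2,-2.5,0],
], roll=[0,0,0,0,0])

```text
t: 19.88
position: [432.7, 21.7, 203.0]
ee_rot: [0.177, 0.984, -0.0, 0.002]
ft_force: [-0.1, 0.5, -0.4]
finger_gap: 0.498
gripper_force: 0.0
```

Call:
arm_command([
  [2,-2.5,0],
  [2,-2.5,0],
  [2,-2.5,0],
  [0,0,0],
  [0,0,0],
], roll=[0,0,0,0,0])

```text
t: 20.3
position: [349.4, -28.0, 201.4]
ee_rot: [0.179, 0.984, -0.0, 0.001]
ft_force: [-0.4, -0.2, -0.6]
finger_gap: 0.498
gripper_force: 0.0
```

Run:
```python
from h import *
s=grab_frame("side"); t=grab_frame("top"); o=get_obs(); print(o["position"],o["ft_force"],o["finger_gap"])
A=cv2.resize(s["color"][155:215,275:355],(480,360),interpolation=cv2.INTER_CUBIC)
B=cv2.resize(t["color"][150:230,260:330],(315,360),interpolation=cv2.INTER_CUBIC)
cv2.imwrite("pics/end.png",np.hstack([A,B])[:,:,::-1])
```

```text
[350.48304506 -27.41117864 201.254236  ] [0.14497168 0.02803172 0.06385184] 0.5002407147954261
```

View pics/end.png

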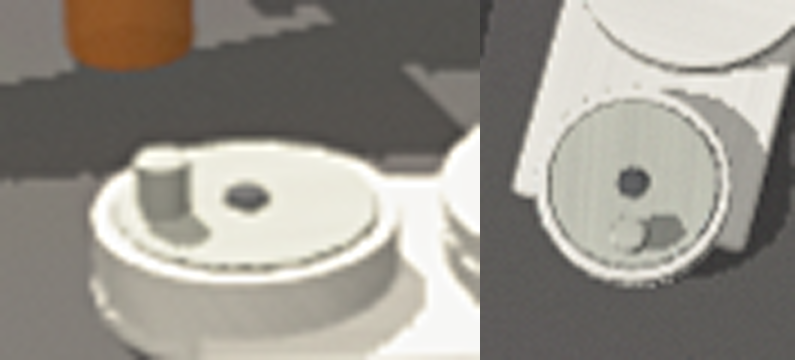

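The pin stands upright on the collar with its head seated and no shank showing, at side crop (163,185) and top crop (628,233). The gripper is clear.

```bash
python3 -c "
from rig import ctrl; print(ctrl.job_done())"
```

```text
the job is handed in; nothing more can be done
None
```

The pin is fully home through the collar into the hidden hole, its head down on the collar and the gripper released and clear; I handed the job in at about 20 s of the 58 s allowed.

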